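# Find the tin with the loose grinding ball

## Robot

A 7-joint arm with a two-finger parallel gripper is mounted at the origin on the work surface. World frame = base frame: x ahead of the robot, y to its left, z up, the work surface at z = 0. Lengths are in mm, angles in rad, forces in N, time in s.
With the tool pointing down it reaches from about 425 to 1025 mm from the base axis. Payload 9.4 kg.
Tool frame: the origin (TCP) lies between the finger pads; the fingertips stand 19 mm ahead of it and the grasp point (between the pads) is the TCP; x points along the fingers, y is the direction in which the jaws open and shut, and the axes are right-handed (so a half turn about x gives the same grasp; the last joint's range is limited). The gripper opens to 85 mm and grips with 20 to 120 N. Pads are 22 mm wide; open, the fingers measure 114 mm over their backs; the gripper's body (76 mm by 85 mm) begins 54 mm behind the grasp point. The pads swing forward as they close: fully open they stand 13 mm farther back than shut.
Start: joints at [-1.355, 0.599, -0.003, 1.599, 0.002, 0.943, -0.08], TCP at [209.263, 694.142, 250.275] pointing down, gripper open.
Joint ranges: [-2.57, 2.57], [-0.35, 1.97], [-1.29, 1.29], [0.11, 2.56], [-1.05, 4.19], [0.11, 1.86], [-2.63, 2.63]. Speed limits (rad/s): [2.22, 2.22, 3.01, 3.01, 3.14, 3.14, 3.14].

## Interface

Orientations are given as a rotation vector (axis times angle).
In Python, from station import r gives the robot as it stands.
- The arm moves only by the tool apply_moves, never from a script. Its argument "steps" is a list of rows, each a list of 3 entries, a list of its own where there are three numbers: the shift along the tool's x, y, z in m, then the turn, a rotation vector about the tool's x, y, z in rad, then the opening in per cent of the stroke, from 0 (shut) to 100 (fully open). In form: [[[dx, dy, dz], [ax, ay, az], grip], ...]. A call has 1 to 12 rows; each row shifts and turns the commanded pose from where the row before left it, along the tool's axes as they then stand; what a row does not reach is not made up. A row lasts 1/10 s, in which the tool goes at most 50 mm and 8.59 degrees, less where a joint would pass 70% of its speed; a pose out of reach is approached as far as the arm can. A call is refused whole if a number of a shift passes 0.05 or a number of a turn 0.15, either way. A call with a gripper value outside its range is refused whole. The fingers move at their own pace and stop on an object; the grip force is fixed at half the most. Time passes only in rows, so rows that do not move let the fingers close. It gives the time, the measured TCP pose, the force and the opening at its end, in the units of the state.
- r.read_state(): the state, without advancing time (a new reading comes with each control period).
- r.camera(name): name is "scene" or "top" or "wrist"; returns the picture (480x640x3 uint8, blue, green, red); there is no depth.
- r.camera_params(name): a dict with "intrinsics" (3x3 intrinsics, pixels), "dist_coeffs" ([k1, k2, p1, p2, k3] as OpenCV has them; the pictures are not rectified), "rvec" (rotation vector, rad) and "tvec" (3), from world to camera coordinates, as OpenCV has them. Camera axes: x right, y down, z forward; pixel columns grow to the right and rows downward; lengths in mm; the calibration is good to about 2 mm. A picture is of the moment at which its call begins: read the wrist's pose just before it. camera_params takes no time and is no camera call; for the wrist camera it gives the pose at the moment of the call.
- r.job_done(): hands the job in, once; it reports no verdict.
The state is a dict: "t": time; "qpos": joint angles; "qvel": joint speeds; "joint_torque": joint torques, N m; "ee_pos": TCP position; "tool_rot": TCP orientation; "wrist_force": force on the tool from outside, world axes, zero at the start; "moment": the same for the moment, N m; "finger_gap": opening from 0.0 (shut) to 1.0 (fully open).
Only numpy, scipy, OpenCV 4.12 (cv2) and the standard library are available. Lean on these libraries where they do the work, as an engineer would, in place of code of your own. Each camera call takes 0.05 s, during which the arm holds its last target. There are 200 camera calls.

## Task

Each of the three identical amber tins holds a steel grinding ball, but in one of them it has come loose: pick the tins up and shake them to find the one that rattles. Lay that tin in the pocket of the blue sloped stand, lid up and flat on the sloping floor before you let go, and leave the other two tins on the bench where they stood. Do not disturb the glassware and other things on the bench.

Things in the scene. Friction and masses are not known exactly. Their poses are not given: they have to be found in the camera images.
- tin_1_mid (a point): centre (half-way up) of a closed oblong amber-brown tin with flush black lid, 116 (x) x 50 (y) x 56 mm (z, up through the lid), about 0.6 kg; flat on the bench; the three look alike. Hold it across its 50 mm, with about 35 N (over 50 N it chatters in the fingers),, at or above the middle. Inside, 108 x 42 x 48 mm, a 190 g steel ball, 36 mm: in two tins fast in the middle, in one (any of the three) rolling loose, end to end.
- tin_2_mid (a point): centre (half-way up) of a closed oblong amber-brown tin with flush black lid, 116 (x) x 50 (y) x 56 mm (z, up through the lid), about 0.6 kg; flat on the bench; the three look alike. Hold it across its 50 mm, with about 35 N (over 50 N it chatters in the fingers),, at or above the middle. Inside, 108 x 42 x 48 mm, a 190 g steel ball, 36 mm: in two tins fast in the middle, in one (any of the three) rolling loose, end to end.
- tin_3_mid (a point): centre (half-way up) of a closed oblong amber-brown tin with flush black lid, 116 (x) x 50 (y) x 56 mm (z, up through the lid), about 0.6 kg; flat on the bench; the three look alike. Hold it across its 50 mm, with about 35 N (over 50 N it chatters in the fingers),, at or above the middle. Inside, 108 x 42 x 48 mm, a 190 g steel ball, 36 mm: in two tins fast in the middle, in one (any of the three) rolling loose, end to end.
- cradle_seat (a point): centre of the floor of the blue stand's pocket, 50 mm above the bench; fixed. The floor slopes 30 degrees: x runs along it, up and away from the robot; y is level; z, square to the floor, leans 30 degrees towards the robot's side. Inside 126 mm (x) by 64 mm (y). Yellow rims, 5 mm thick: 25 mm high at the lower (-x) end, 10 mm high at the upper end and both sides.
- seated_mid (a point): where the centre of a tin seated in the pocket belongs: 28 mm above the pocket floor along the pocket's z; same axes as the pocket. The tin then lies flat on the sloping floor, its long side along x (either way round), lid up.
- beaker: bystander, to be left alone: glass beaker 72 mm wide, 95 mm high. Origin at the centre of its underside.
- amber_bottle: bystander, to be left alone: amber bottle 60 mm wide, 150 mm high. Origin at the centre of its underside.
- dish: bystander, to be left alone: white ceramic dish 90 mm wide, 28 mm high. Origin at the centre of its underside.
- flask: bystander, to be left alone: conical glass flask 84 mm wide, 128 mm high. Origin at the centre of its underside.
- white_jar: bystander, to be left alone: white jar with blue lid, 68 mm wide, 75 mm high. Origin at the centre of its underside.
- spatula: bystander, to be left alone: steel spatula 180 mm long, lying along its x. Origin at the centre of its underside.
Mind the look-alikes: they are no part of the job. What is shaped like the part that bears tin_1_mid but red is not meant.

How it is judged:
By the outcome, as a careful person would: the job done as asked, in the order asked, and still so for the second after the job is handed in, with the robot touching nothing.
It also fails if it takes over 72 s, if anything falls off the work surface, if the arm or the gripper's body presses on something with over 40 N, if the wrist force passes 120 N, or if a joint passes its speed limit or range.

## Working session

There is one attempt and no reset: what is moved stays moved. The work goes in short steps, Python scripts to look and compute and a tool call to move; the robot and the scene stay as the last step left them, time stands still between calls to the robot, and variables do not carry over. Pictures are saved under pics/ and viewed, about 8 in all and at most 12, crops included, and the job is handed in when it is done.

Besides the shell and the picture viewer there is one more tool, called in YAML: its name, and indented under it one key for each argument. apply_moves: Moves the arm, as the interface text tells. Its arguments: {"type":"object","properties":{"steps":{"type":"array"}},"required":["steps"]}

```bash
ls; mkdir -p pics; python3 - <<'E'
from station import r
import cv2
s=r.read_state(); print(s)
for n in("scene","top"):
    cv2.imwrite(f"pics/{n}0.png",r.camera(n)); p=r.camera_params(n); print(n,p)
E
```

```text
pics
{'t': 0.0, 'qpos': array([-1.35471678,  0.60013069, -0.002539  ,  1.60015092,  0.00180318,
        0.9429169 , -0.07979734]), 'qvel': array([-0.00096867,  0.00020844, -0.00035592,  0.00015888,  0.00059897,
        0.0011946 , -0.00100293]), 'joint_torque': array([-9.92542437e-05, -7.76458597e+01,  1.56511310e+00, -2.58006191e+01,
        1.23542119e-02,  9.09948838e-03, -1.38529469e-05]), 'ee_pos': array([209.13085842, 693.70232315, 249.40547214]), 'tool_rot': array([ 0.22849437,  1.55864079, -0.2310176 ]), 'wrist_force': array([0.50653082, 0.02251633, 0.29725858]), 'moment': array([ 0.01648305,  0.01599631, -0.01804014]), 'finger_gap': 0.9972201241896883}
scene {'intrinsics': array([[503.5068825 ,   0.        , 321.52951908],
       [  0.        , 503.5068825 , 235.40487447],
       [  0.        ,   0.        ,   1.        ]]), 'dist_coeffs': array([-0.09896208,  0.        ,  0.        ,  0.        ,  0.        ]), 'rvec': array([ 2.13408458,  1.05131666, -0.44495961]), 'tvec': array([-342.38592049, -255.93258301, 1662.79722939])}
top {'intrinsics': array([[585.01082237,   0.        , 319.39351975],
       [  0.        , 585.01082237, 238.98061676],
       [  0.        ,   0.        ,   1.        ]]), 'dist_coeffs': array([-0.13636371,  0.        ,  0.        ,  0.        ,  0.        ]), 'rvec': array([ 2.14554508, -2.10117064,  0.17892707]), 'tvec': array([  12.054373  ,  571.06327581, 1458.41401753])}
```

View pics/top0.png

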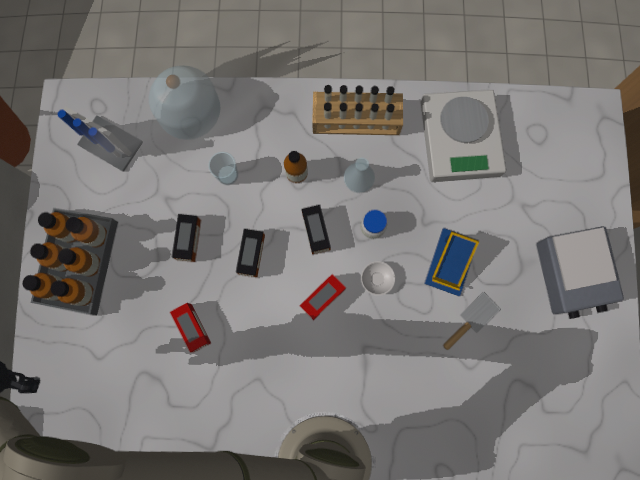

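View pics/scene0.png

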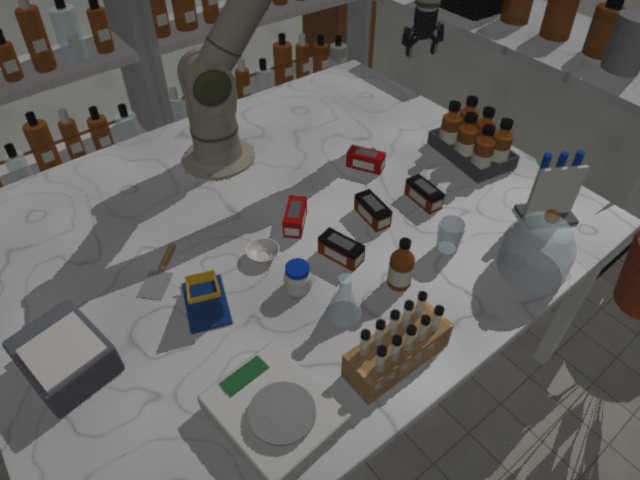

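The three amber, black-lidded tins are in the top view at about (186,238), (251,253) and (316,229). The red ones at (190,327) and (323,297) are look-alikes, so I'll leave them. The stand is at about (455,262). I'll enlarge the crop to confirm this and measure the corners.

```bash
cat > h.py <<'E'
import numpy as np,cv2
from station import r
def ray(cam,px,z,p=None):
    p=p or r.camera_params(cam); K,d=p["intrinsics"],p["dist_coeffs"]
    R=cv2.Rodrigues(np.array(p["rvec"]))[0];t=np.array(p["tvec"]).ravel()
    u=cv2.undistortPoints(np.array(px,float).reshape(-1,1,2),K,d).reshape(-1,2)
    D=np.c_[u,np.ones(len(u))]@R; C=-R.T@t
    return C+D*((z-C[2])/D[:,2])[:,None]
def proj(cam,P):
    p=r.camera_params(cam)
    return cv2.projectPoints(np.array(P,float).reshape(-1,1,3),p["rvec"],p["tvec"],p["intrinsics"],p["dist_coeffs"])[0].reshape(-1,2)
E
python3 - <<'E'
import cv2,numpy as np
a=cv2.imread("pics/top0.png")
l=cv2.resize(a[195:285,165:345],None,fx=4.4,fy=4.4,interpolation=3)   # 792x396
cv2.imwrite("pics/tins.png",l)
l=cv2.resize(a[215:305,415:495],None,fx=6.5,fy=6.5,interpolation=3)
cv2.imwrite("pics/stand.png",l)
E
```

```text
(no output)
```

View pics/tins.png

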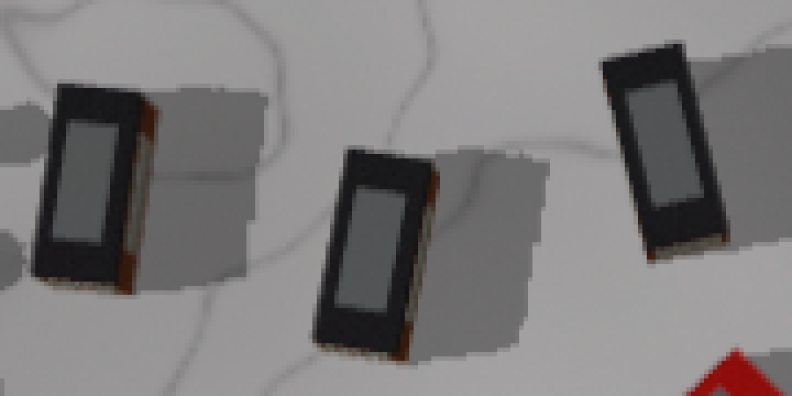

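View pics/stand.png

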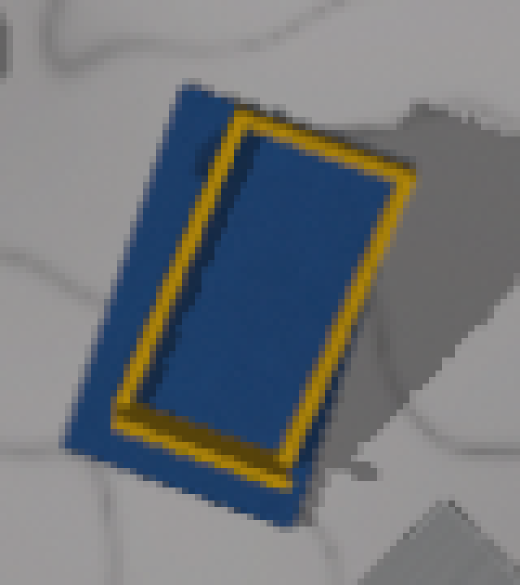

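```bash
cat > m.py <<'E'
from h import *
from scipy.optimize import least_squares
from scipy.spatial.transform import Rotation as Ro
def P(x,y,a,pts,slope=0,z0=0):
    return (Ro.from_euler('z',a)*Ro.from_euler('y',-slope)).apply(pts)+[x,y,z0]
tins={'A':[(58,85),(143,93),(119,285),(33,275)],'B':[(347,150),(437,160),(405,350),(315,342)],'C':[(602,60),(683,45),(727,237),(650,250)]}
for k,c in tins.items():
    px=np.array(c)/4.4+[165,195]-.4
    w=ray("top",px,56.); m=w.mean(0)
    L=np.array([[58,25,56],[58,-25,56],[-58,-25,56],[-58,25,56]])
    f=least_squares(lambda v:(proj("top",P(*v,L))-px).ravel(),[m[0],m[1],0.])
    print(k,f.x.round(3),np.degrees(f.x[2]).round(1),"rms px",np.sqrt((f.fun**2).mean()).round(2),[np.linalg.norm(w[i]-w[(i+1)%4]).round() for i in range(4)])
px=np.array([(236,107),(415,178),(292,490),(112,430)])/6.5+[415,215]-.4
L=np.array([[68,37,10],[68,-37,10],[-68,-37,25],[-68,37,25.]])
f=least_squares(lambda v:(proj("top",P(*v,L,np.pi/6,50))-px).ravel(),[600,-300,0.])
print("stand",f.x.round(3),np.degrees(f.x[2]),f.fun.round(2))
x,y,a=f.x; print("seated_mid",P(x,y,a,np.array([[0,0,28.]]),np.pi/6,50))
s=r.read_state(); R=Ro.from_rotvec(s['tool_rot']); print(R.as_matrix().round(3))
for n,q,z in(("beaker",(222,168),0),("jar",(375,222),75),("dish",(379,278),28),("flask",(360,178),0),("bottle",(296,172),0)):print(n,ray("top",[q],z).round())
E
python3 m.py
```

```text
A [ 5.69601e+02  3.74141e+02 -6.80000e-02] -3.9 rms px 0.3 [np.float64(52.0), np.float64(116.0), np.float64(52.0), np.float64(115.0)]
B [ 5.33823e+02  2.01387e+02 -1.15000e-01] -6.6 rms px 0.59 [np.float64(54.0), np.float64(113.0), np.float64(53.0), np.float64(115.0)]
C [5.98187e+02 3.37610e+01 2.47000e-01] 14.1 rms px 0.6 [np.float64(49.0), np.float64(118.0), np.float64(46.0), np.float64(117.0)]
stand [ 5.25773e+02 -3.26664e+02 -3.22000e-01] -18.43808125030349 [ 0.09  0.64  0.14 -0.62 -0.46  0.11  0.22 -0.12]
seated_mid [[ 512.49139127 -322.23570037   74.24871131]]
[[-0.     0.289  0.957]
 [-0.001  0.957 -0.289]
 [-1.    -0.001  0.   ]]
beaker [[773. 297.   0.]]
jar [[ 613. -117.   75.]]
dish [[ 475. -132.   28.]]
flask [[751. -82.   0.]]
bottle [[765.  93.   0.]]
```

```bash
cat > d.py <<'E'
import sys
from m2 import *
E
cat > m2.py <<'E'
import numpy as np
from station import r
from scipy.spatial.transform import Rotation as Ro
A=(569.6,374.1,-.068);B=(533.8,201.4,-.115);C=(598.2,33.8,.247);S=(525.8,-326.7,-.322)
def tool(yaw,pitch=0): # x down, z along yaw; pitch: tool leaned back towards robot
    return Ro.from_euler('z',yaw)*Ro.from_euler('y',-pitch)*Ro.from_matrix([[0,0,1],[0,1,0],[-1,0,0]])
def pocket(x,y,z): # pocket coords mm -> world
    return (Ro.from_euler('z',S[2])*Ro.from_euler('y',-np.pi/6)).apply([x,y,z])+[S[0],S[1],50]
def delta(p,R):
    s=r.read_state(); c=Ro.from_rotvec(s['tool_rot'])
    print("t",round(s['t'],2),"pos",s['ee_pos'].round(1),"gap",round(s['finger_gap'],3),"F",s['wrist_force'].round(1),"M",s['moment'].round(3))
    print("turn",(c.inv()*R).as_rotvec().round(3),"shift(now axes) mm",c.inv().apply(np.array(p)-s['ee_pos']).round(1),"shift(target axes)",R.inv().apply(np.array(p)-s['ee_pos']).round(1))
E
rm d.py; python3 -c "
from m2 import *
delta((A[0],A[1],150),tool(A[2]))"
```

```text
t 0.1 pos [209.2 693.8 249.5] gap 1.0 F [ 0.4 -0.9 -0.8] M [-0.05   0.019  0.014]
turn [-0.225 -0.     0.001] shift(now axes) mm [  99.8 -201.9  437.3] shift(target axes) [  99.5 -294.4  381.3]
```

apply_moves:
  steps:
    - [[0.009,-0.018,0.04],[0,0,0],90]
    - [[0.009,-0.018,0.04],[0,0,0],90]
    - [[0.009,-0.018,0.04],[0,0,0],90]
    - [[0.009,-0.018,0.04],[0,0,0],90]
    - [[0.009,-0.018,0.04],[0,0,0],90]
    - [[0.009,-0.018,0.04],[0,0,0],90]
    - [[0.009,-0.018,0.04],[0,0,0],90]
    - [[0.009,-0.018,0.04],[0,0,0],90]
    - [[0.009,-0.018,0.04],[0,0,0],90]
    - [[0.009,-0.018,0.04],[0,0,0],90]
    - [[0,0,0],[-0.112,0,0],90]
    - [[0,0,0],[-0.112,0,0],90]

```text
t: 1.3
ee_pos: [541.6, 404.2, 159.4]
tool_rot: [0.052, 1.571, -0.054]
wrist_force: [0.3, 0.7, -0.7]
finger_gap: 0.903
```

```bash
python3 -c "
from m2 import *
delta((A[0],A[1],140),tool(A[2]))"
```

```text
t 1.3 pos [541.6 404.2 159.4] gap 0.903 F [ 0.3  0.7 -0.7] M [0.008 0.067 0.021]
turn [ 0.    -0.     0.002] shift(now axes) mm [ 19.4 -28.1  30. ] shift(target axes) [ 19.4 -28.2  30. ]
```

apply_moves:
  steps:
    - [[0.009,-0.014,0.015],[0,0,0],90]
    - [[0.01,-0.014,0.015],[0,0,0],90]
    - [[0,0,0],[0,0,0],90]

```text
t: 1.6
ee_pos: [570.0, 372.5, 139.6]
tool_rot: [0.055, 1.571, -0.06]
wrist_force: [0.6, -0.4, 0.6]
finger_gap: 0.9
```

```bash
cat > w.py <<'E'
import sys
from m2 import *
from h import *
def overlay(T,name):
    p=r.camera_params("wrist"); im=r.camera("wrist").copy()
    L=np.array([[58,25,56],[58,-25,56],[-58,-25,56],[-58,25,56.]])
    w=Ro.from_euler('z',T[2]).apply(L)+[T[0],T[1],0]
    q=cv2.projectPoints(w.reshape(-1,1,3),p["rvec"],p["tvec"],p["intrinsics"],p["dist_coeffs"])[0].reshape(-1,2)
    cv2.polylines(im,[q.round().astype(int)],True,(0,255,0),1); print(q.round())
    cv2.imwrite(name,im); np.save("wp.npy",np.array([p],dtype=object),allow_pickle=True)
E
python3 -c "
from w import *
delta((A[0],A[1],40),tool(A[2]))
overlay(A,'pics/w1.png')"
```

```text
t 1.6 pos [570.  372.5 139.6] gap 0.9 F [ 0.6 -0.4  0.6] M [-0.007  0.035 -0.014]
turn [-0.005 -0.001  0.003] shift(now axes) mm [99.6  1.9 -0.5] shift(target axes) [99.6  1.6 -0.5]
[[362. 336.]
 [288. 336.]
 [280. 160.]
 [369. 159.]]
```

View pics/w1.png

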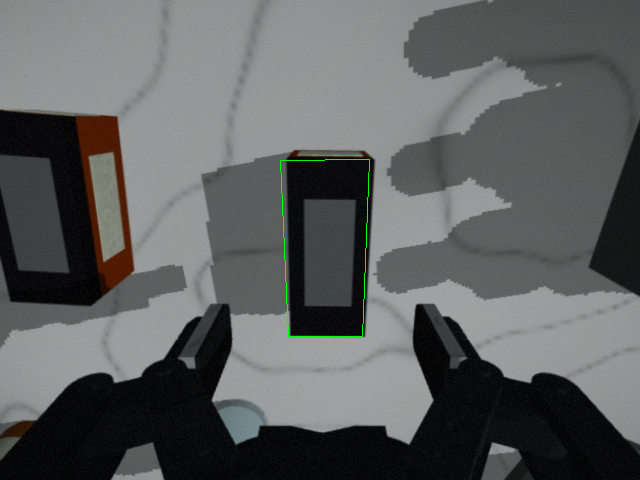

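The picture shows tin A's lid centred at about (328,248), within 4 px of the predicted outline. It needs about +2 mm in y and -0.025 rad of yaw. I'll descend and grip.

apply_moves:
  steps:
    - [[0.03,0.0035,0],[0.02,0,0],90]
    - [[0.035,0,0],[0,0,0],90]
    - [[0.0345,0,0],[0,0,0],90]
    - [[0,0,0],[0,0,0],80]
    - [[0,0,0],[0,0,0],20]
    - [[0,0,0],[0,0,0],20]
    - [[0,0,0],[0,0,0],20]
    - [[0,0,0],[0,0,0],20]
    - [[0,0,0],[0,0,0],20]

```text
t: 2.55
ee_pos: [569.0, 380.5, 43.1]
tool_rot: [0.071, 1.568, -0.069]
wrist_force: [-1.4, -0.6, 4.4]
finger_gap: 0.576
```

```bash
python3 -c "
from w import *
delta((A[0],A[1],40),tool(A[2]))"
```

```text
t 2.55 pos [569.  380.5  43.1] gap 0.576 F [-1.4 -0.6  4.4] M [-0.206  0.382  0.007]
turn [-0.021  0.001 -0.001] shift(now axes) mm [ 3.1 -6.3  1.2] shift(target axes) [ 3.1 -6.3  1.1]
```

apply_moves:
  steps:
    - [[-0.02,0,0],[0,0,0],20]
    - [[-0.03,0,0],[0,0,0],20]
    - [[-0.03,0,0],[0,0,0],20]
    - [[-0.03,0,0],[0,0,0],20]
    - [[0,0,0],[0,0.14,0],20]
    - [[0,0,0],[0,0.14,0],20]
    - [[0,0,0],[0,0.14,0],20]
    - [[0,0,0],[0,0,0],20]

```text
t: 3.35
ee_pos: [571.9, 376.6, 149.2]
tool_rot: [0.092, 1.992, -0.063]
wrist_force: [1.5, -1.8, -7.3]
finger_gap: 0.576
```

```bash
cat > samp.py <<'E'
from m2 import *
def samp(n=12):
    D=[]
    for i in range(n):
        r.camera("wrist"); s=r.read_state(); c=Ro.from_rotvec(s['tool_rot']).inv()
        D.append(np.r_[c.apply(s['wrist_force']),c.apply(s['moment']),s['joint_torque'][[1,3,5]]])
    D=np.array(D); print("pos",s['ee_pos'].round(1),s['tool_rot'].round(3),"gap",round(s['finger_gap'],3),s['qpos'][5].round(2),"t",round(s['t'],2))
    print("Fz tool",D[:,2].round(1));print("My tool",D[:,4].round(3)); print("tau6",D[:,8].round(3))
    print("mean",D[n//3:].mean(0).round(3),"sd",D[n//3:].std(0).round(3))
samp()
E
python3 samp.py
```

```text
pos [568.3 380.1 152.1] [ 0.088  1.989 -0.057] gap 0.574 1.15 t 3.95
Fz tool [1.5 1.6 2.9 2.1 1.8 1.6 1.8 3.  3.2 2.5 1.9 1.8]
My tool [-0.834 -0.833 -0.772 -0.829 -0.855 -0.881 -0.889 -0.883 -0.906 -0.93
 -0.859 -0.856]
tau6 [2.713 2.165 1.966 1.906 1.899 1.904 1.919 1.931 1.939 1.944 1.949 1.954]
mean [ 4.8530e+00 -1.1000e-01  2.2140e+00  9.0000e-03 -8.8300e-01 -4.0000e-03
 -9.1101e+01 -2.3073e+01  1.9300e+00] sd [0.444 0.495 0.584 0.018 0.025 0.025 0.495 0.03  0.019]
```

apply_moves:
  steps:
    - [[0,0,0],[0,-0.14,0],20]
    - [[0,0,0],[0,-0.14,0],20]
    - [[0,0,0],[0,-0.14,0],20]
    - [[0,0,0],[0,-0.14,0],20]
    - [[0,0,0],[0,-0.14,0],20]
    - [[0,0,0],[0,-0.14,0],20]
    - [[0,0,0],[0,0,0],20]

```text
t: 4.65
ee_pos: [563.2, 384.1, 149.4]
tool_rot: [0.043, 1.178, -0.074]
wrist_force: [-4.8, 3.5, -14.2]
finger_gap: 0.574
```

```bash
python3 samp.py
```

```text
pos [570.  378.2 150.3] [ 0.052  1.178 -0.083] gap 0.575 0.29 t 5.25
Fz tool [-2.  -2.  -1.9 -3.1 -1.4 -2.5 -1.9 -2.5 -1.6 -1.6 -1.5 -1.9]
My tool [0.888 0.772 0.697 0.743 0.773 0.837 0.852 0.833 0.785 0.839 0.892 0.807]
tau6 [-1.437 -0.987 -0.834 -0.791 -0.782 -0.777 -0.773 -0.766 -0.76  -0.754
 -0.752 -0.75 ]
mean [ 5.4370e+00 -2.2500e-01 -1.8570e+00  4.0000e-03  8.2700e-01 -1.9000e-02
 -7.1610e+01 -1.8444e+01 -7.6400e-01] sd [0.533 0.251 0.412 0.032 0.036 0.048 0.108 0.067 0.011]
```

apply_moves:
  steps:
    - [[0,0,0],[0,0.14,0],20]
    - [[0,0,0],[0,0.14,0],20]
    - [[0,0,0],[0,0.14,0],20]
    - [[0.035,0,0],[0,0,0],20]
    - [[0.035,0,0],[0,0,0],20]
    - [[0.02,0,0],[0,0,0],20]
    - [[0.01,0,0],[0,0,0],20]
    - [[0,0,0],[0,0,0],20]
    - [[0,0,0],[0,0,0],20]

```text
t: 6.15
ee_pos: [571.7, 378.1, 48.9]
tool_rot: [0.067, 1.555, -0.078]
wrist_force: [0.8, 0.6, -5.5]
finger_gap: 0.579
```

```bash
python3 -c "
from w import *
delta((569,380.5,43.1),tool(-.089))"
```

```text
t 6.15 pos [571.7 378.1  48.9] gap 0.579 F [ 0.8  0.6 -5.5] M [ 0.066 -0.058 -0.014]
turn [-0.004  0.014  0.006] shift(now axes) mm [ 5.8  2.2 -3. ] shift(target axes) [ 5.8  2.2 -2.9]
```

apply_moves:
  steps:
    - [[0.004,0.002,-0.003],[-0.004,0.014,0],20]
    - [[0.002,0,0],[0,0,0],20]
    - [[0,0,0],[0,0,0],20]

```text
t: 6.45
ee_pos: [568.7, 380.8, 43.2]
tool_rot: [0.065, 1.569, -0.074]
wrist_force: [-2.4, 0.3, 1.3]
finger_gap: 0.573
```

```bash
python3 -c "
from w import *
delta((569,380.5,43.1),tool(-.089))"
```

```text
t 6.45 pos [568.7 380.8  43.2] gap 0.573 F [-2.4  0.3  1.3] M [0.221 0.348 0.057]
turn [0.    0.    0.006] shift(now axes) mm [ 0.1 -0.3  0.3] shift(target axes) [ 0.1 -0.3  0.3]
```

apply_moves:
  steps:
    - [[0,0,0],[0,0,0],90]
    - [[0,0,0],[0,0,0],90]
    - [[0,0,0],[0,0,0],90]
    - [[-0.03,0,0],[0,0,0],90]
    - [[-0.035,0,0],[0,0,0],90]
    - [[-0.035,0,0],[0,0,0],90]
    - [[0,-0.045,-0.005],[0.03,0,0],90]
    - [[0,-0.045,-0.005],[0,0,0],90]
    - [[0,-0.045,-0.005],[0,0,0],90]
    - [[0,-0.045,-0.004],[0,0,0],90]
    - [[0,0,0],[0,0,0],90]
    - [[0,0,0],[0,0,0],90]

```text
t: 7.65
ee_pos: [530.0, 202.8, 143.8]
tool_rot: [0.09, 1.569, -0.101]
wrist_force: [-0.3, 0.5, 0.3]
finger_gap: 0.898
```

```bash
python3 -c "
from w import *
delta((B[0],B[1],40),tool(B[2]))
overlay(B,'pics/w2.png')"
```

```text
t 7.65 pos [530.  202.8 143.8] gap 0.898 F [-0.3  0.5  0.3] M [ 0.003  0.023 -0.025]
turn [-0.006  0.     0.007] shift(now axes) mm [103.8  -0.2   3.9] shift(target axes) [103.8  -0.9   3.9]
[[359. 338.]
 [285. 338.]
 [277. 167.]
 [364. 166.]]
```

View pics/w2.png

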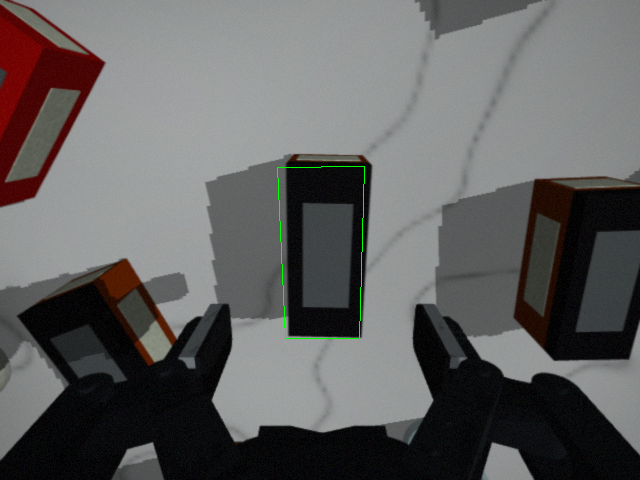

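The picture shows tin B's lid spanning about (288,163) to (362,338). It sits 3.5 mm toward +y from my estimate, with about -0.03 rad of yaw, so I'll correct for that and grasp.

apply_moves:
  steps:
    - [[0.03,0.004,0.003],[0.025,0,0],90]
    - [[0.037,0,0],[0,0,0],90]
    - [[0.036,0,0],[0,0,0],90]
    - [[0,0,0],[0,0,0],80]
    - [[0,0,0],[0,0,0],20]
    - [[0,0,0],[0,0,0],20]
    - [[0,0,0],[0,0,0],20]
    - [[0,0,0],[0,0,0],20]
    - [[0,0,0],[0,0,0],20]

```text
t: 8.6
ee_pos: [533.5, 207.1, 41.2]
tool_rot: [0.108, 1.567, -0.118]
wrist_force: [0.0, 0.3, 2.1]
finger_gap: 0.579
```

```bash
python3 -c "
from w import *
delta((B[0],B[1],40),tool(B[2]))"
```

```text
t 8.6 pos [533.5 207.1  41.2] gap 0.579 F [0.  0.3 2.1] M [-0.041  0.185 -0.019]
turn [-0.029  0.001  0.006] shift(now axes) mm [ 1.2 -5.6  1.1] shift(target axes) [ 1.2 -5.7  0.9]
```

apply_moves:
  steps:
    - [[-0.02,0,0],[0,0,0],20]
    - [[-0.03,0,0],[0,0,0],20]
    - [[-0.03,0,0],[0,0,0],20]
    - [[-0.03,0,0],[0,0,0],20]
    - [[0,0,0],[0,0.14,0],20]
    - [[0,0,0],[0,0.14,0],20]
    - [[0,0,0],[0,0.14,0],20]
    - [[0,0,0],[0,0,0],20]

```text
t: 9.4
ee_pos: [535.7, 205.3, 148.6]
tool_rot: [0.143, 1.99, -0.104]
wrist_force: [0.0, -0.9, -5.7]
finger_gap: 0.576
```

```bash
python3 samp.py
```

```text
pos [532.9 207.7 150.6] [ 0.138  1.987 -0.1  ] gap 0.58 1.03 t 10.0
Fz tool [2.3 1.9 1.5 1.8 1.7 2.1 2.5 1.9 2.  1.4 1.9 1.8]
My tool [-0.807 -0.852 -0.848 -0.849 -0.85  -0.928 -0.842 -0.821 -0.93  -0.844
 -0.926 -0.898]
tau6 [2.908 2.304 2.092 2.037 2.035 2.048 2.061 2.073 2.081 2.088 2.093 2.096]
mean [ 4.5650e+00 -9.2000e-02  1.9130e+00  4.0000e-03 -8.8000e-01  1.0000e-03
 -7.9453e+01 -1.8880e+01  2.0720e+00] sd [0.407 0.512 0.299 0.021 0.042 0.009 0.427 0.059 0.021]
```

apply_moves:
  steps:
    - [[0,0,0],[0,-0.14,0],20]
    - [[0,0,0],[0,-0.14,0],20]
    - [[0,0,0],[0,-0.14,0],20]
    - [[0,0,0],[0,-0.14,0],20]
    - [[0,0,0],[0,-0.14,0],20]
    - [[0,0,0],[0,-0.14,0],20]
    - [[0,0,0],[0,0,0],20]

```text
t: 10.7
ee_pos: [536.8, 202.7, 148.4]
tool_rot: [0.071, 1.259, -0.147]
wrist_force: [-0.4, 0.6, -5.2]
finger_gap: 0.577
```

```bash
python3 samp.py
```

```text
pos [539.1 201.1 148.7] [ 0.075  1.258 -0.15 ] gap 0.573 0.21 t 11.3
Fz tool [-1.1 -2.  -1.7 -0.4 -1.2 -1.4 -1.5 -1.1 -1.2 -1.3 -1.8 -1.5]
My tool [0.683 0.609 0.643 0.583 0.689 0.642 0.642 0.685 0.647 0.67  0.686 0.663]
tau6 [-0.732 -0.503 -0.435 -0.424 -0.427 -0.43  -0.43  -0.427 -0.424 -0.422
 -0.42  -0.418]
mean [ 4.9320e+00 -5.9000e-02 -1.3770e+00 -3.0000e-03  6.6500e-01  6.6000e-02
 -6.0820e+01 -1.4679e+01 -4.2500e-01] sd [0.529 0.567 0.205 0.028 0.019 0.025 0.008 0.047 0.004]
```

A and B give the same My/sin(tilt), 2.16 both ways, so C is probably the loose one. First I'll put B back.

apply_moves:
  steps:
    - [[0,0,0],[0,0.12,0],20]
    - [[0,0,0],[0,0.12,0],20]
    - [[0,0,0],[0,0.08,0],20]
    - [[0.02,0,0],[0,0,0],20]
    - [[0,0,0],[0,0,0],20]
    - [[0,0,0],[0,0,0],20]

```text
t: 11.9
ee_pos: [540.3, 199.0, 125.6]
tool_rot: [0.093, 1.521, -0.15]
wrist_force: [-0.9, -0.0, -6.3]
finger_gap: 0.577
```

```bash
python3 -c "
from w import *
delta((533.5,207.1,41.2),tool(-.144))"
```

```text
t 11.9 pos [540.3 199.  125.6] gap 0.577 F [-0.9 -0.  -6.3] M [0.086 0.059 0.019]
turn [-0.012  0.049  0.033] shift(now axes) mm [ 83.6   9.7 -12.1] shift(target axes) [84.4  7.1 -7.9]
```

apply_moves:
  steps:
    - [[0.03,0.004,-0.004],[-0.012,0.049,0.033],20]
    - [[0.03,0.003,-0.004],[0,0,0],20]
    - [[0.015,0,0],[0,0,0],20]
    - [[0,0,0],[0,0,0],20]
    - [[0,0,0],[0,0,0],20]

```text
t: 12.4
ee_pos: [535.3, 207.0, 51.4]
tool_rot: [0.112, 1.567, -0.111]
wrist_force: [-0.3, 1.1, -5.2]
finger_gap: 0.576
```

```bash
python3 -c "
from w import *
delta((533.5,207.1,41.2),tool(-.144))"
```

```text
t 12.4 pos [535.3 207.   51.4] gap 0.576 F [-0.3  1.1 -5.2] M [ 0.008 -0.004 -0.007]
turn [ 0.002  0.001 -0.001] shift(now axes) mm [10.2 -0.2 -1.8] shift(target axes) [10.2 -0.2 -1.8]
```

apply_moves:
  steps:
    - [[0.006,0,-0.002],[0,0,0],20]
    - [[0.004,0,0],[0,0,0],20]
    - [[0,0,0],[0,0,0],20]
    - [[0,0,0],[0,0,0],20]

```text
t: 12.8
ee_pos: [533.7, 207.0, 41.4]
tool_rot: [0.114, 1.566, -0.111]
wrist_force: [-2.7, 0.6, 3.8]
finger_gap: 0.576
```

apply_moves:
  steps:
    - [[0,0,0],[0,0,0],90]
    - [[0,0,0],[0,0,0],90]
    - [[0,0,0],[0,0,0],90]
    - [[-0.03,0,0],[0,0,0],90]
    - [[-0.035,0,0],[0,0,0],90]
    - [[-0.035,0,0],[0,0,0],90]
    - [[0,-0.04,0.0215],[0,0,0],90]
    - [[0,-0.04,0.0215],[0,0,0],90]
    - [[0,-0.04,0.0215],[0,0,0],90]
    - [[0,-0.04,0.0215],[-0.13,0,0],90]
    - [[0,0,0],[-0.13,0,0],90]
    - [[0,0,0],[-0.13,0,0],90]

```text
t: 14.0
ee_pos: [595.9, 33.4, 140.4]
tool_rot: [-0.194, 1.561, 0.194]
wrist_force: [0.1, 1.0, 0.4]
finger_gap: 0.903
```

```bash
python3 -c "
from w import *
delta((C[0],C[1],40),tool(C[2]))
overlay(C,'pics/w3.png')"
```

```text
t 14.0 pos [595.9  33.4 140.4] gap 0.903 F [0.1 1.  0.4] M [0.024 0.108 0.032]
turn [0.001 0.001 0.   ] shift(now axes) mm [100.4  -0.2   2.2] shift(target axes) [100.4  -0.2   2.3]
[[359. 339.]
 [285. 339.]
 [278. 164.]
 [366. 164.]]
```

View pics/w3.png

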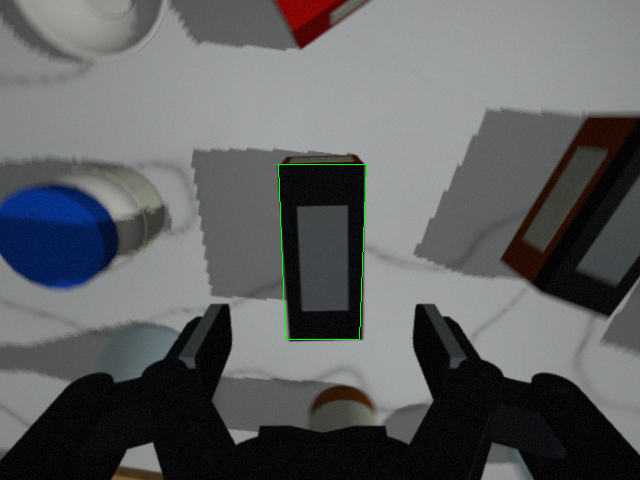

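Tin C's lid at (322,252) matches the outline to 1 px. I'll grasp and test it.

apply_moves:
  steps:
    - [[0.03,0.001,0.002],[0,0,0],90]
    - [[0.035,0,0],[0,0,0],90]
    - [[0.035,0,0],[0,0,0],90]
    - [[0,0,0],[0,0,0],80]
    - [[0,0,0],[0,0,0],20]
    - [[0,0,0],[0,0,0],20]
    - [[0,0,0],[0,0,0],20]
    - [[0,0,0],[0,0,0],20]
    - [[0,0,0],[0,0,0],20]

```text
t: 14.95
ee_pos: [597.8, 37.5, 41.8]
tool_rot: [-0.193, 1.56, 0.193]
wrist_force: [-2.3, 0.2, 6.3]
finger_gap: 0.579
```

```bash
python3 -c "
from w import *
delta((C[0],C[1],40),tool(C[2]))"
```

```text
t 14.95 pos [597.8  37.5  41.8] gap 0.579 F [-2.3  0.2  6.3] M [-0.366  0.362 -0.083]
turn [-0.001  0.003 -0.   ] shift(now axes) mm [ 1.8 -3.7 -0.6] shift(target axes) [ 1.8 -3.7 -0.6]
```

apply_moves:
  steps:
    - [[-0.02,0,0],[0,0,0],20]
    - [[-0.03,0,0],[0,0,0],20]
    - [[-0.03,0,0],[0,0,0],20]
    - [[-0.03,0,0],[0,0,0],20]
    - [[0,0,0],[0,0.14,0],20]
    - [[0,0,0],[0,0.14,0],20]
    - [[0,0,0],[0,0.14,0],20]
    - [[0,0,0],[0,0,0],20]

```text
t: 15.75
ee_pos: [598.6, 38.3, 148.6]
tool_rot: [-0.244, 1.982, 0.161]
wrist_force: [0.1, 0.2, -7.7]
finger_gap: 0.578
```

```bash
python3 samp.py
```

```text
pos [597.2  37.2 150.9] [-0.245  1.978  0.159] gap 0.573 1.2 t 16.35
Fz tool [2.4 2.3 3.  3.5 2.4 3.  2.2 2.5 2.7 3.  2.7 1.2]
My tool [-1.065 -0.954 -0.95  -0.954 -0.995 -0.991 -0.96  -0.986 -1.007 -1.002
 -1.037 -0.977]
tau6 [3.655 2.849 2.556 2.477 2.474 2.493 2.517 2.532 2.544 2.557 2.562 2.567]
mean [ 6.1850e+00 -7.0000e-03  2.4500e+00 -1.4000e-02 -9.9400e-01  3.0000e-03
 -8.4505e+01 -1.9992e+01  2.5310e+00] sd [0.319 0.494 0.547 0.03  0.021 0.022 0.474 0.056 0.032]
```

apply_moves:
  steps:
    - [[0,0,0],[0,-0.14,0],20]
    - [[0,0,0],[0,-0.14,0],20]
    - [[0,0,0],[0,-0.14,0],20]
    - [[0,0,0],[0,-0.14,0],20]
    - [[0,0,0],[0,-0.14,0],20]
    - [[0,0,0],[0,0,0],20]

```text
t: 16.95
ee_pos: [593.7, 35.8, 150.2]
tool_rot: [-0.161, 1.293, 0.209]
wrist_force: [-0.6, -0.1, -7.1]
finger_gap: 0.578
```

```bash
python3 samp.py
```

```text
pos [597.7  36.9 150.1] [-0.16   1.292  0.209] gap 0.575 0.23 t 17.55
Fz tool [-1.5 -0.3 -1.5 -2.  -1.5 -1.9 -1.8 -1.1 -0.8 -2.6 -1.3 -2.6]
My tool [0.751 0.565 0.575 0.62  0.658 0.715 0.699 0.704 0.694 0.672 0.692 0.683]
tau6 [-3.231 -1.949 -1.501 -1.408 -1.43  -1.47  -1.503 -1.522 -1.533 -1.541
 -1.543 -1.548]
mean [ 6.5910e+00  2.8100e-01 -1.7040e+00 -7.0000e-03  6.8900e-01 -5.0000e-03
 -6.5677e+01 -1.7378e+01 -1.5110e+00] sd [0.486 0.517 0.602 0.034 0.017 0.037 0.243 0.179 0.039]
```

C is heavier than the others, so comparing moments directly is ambiguous: normalised by weight, B stands out. A cleaner test uses small tilts of ±0.07, where a rolling ball's offset dominates. I'll run that on C now, since it's in hand.

```bash
cat > s2.py <<'E'
from m2 import *
import json,sys
n=int(sys.argv[1]); M=[];F=[];P=[];T=[]
for i in range(n):
    r.camera("wrist"); s=r.read_state(); c=Ro.from_rotvec(s['tool_rot']); m=c.as_matrix()
    M.append(c.inv().apply(s['moment'])[1]); f=c.inv().apply(s['wrist_force']);F.append(f)
    P.append(np.arcsin(m[2,2])); T.append(s['joint_torque'][5])
F=np.array(F);M=np.array(M);P=np.array(P)
print("t",round(s['t'],2),"pos",s['ee_pos'].round(1),"tilt",P[[0,-1]].round(4),"roll",round(m[2,1],3))
print("My",M.round(3));print("tau6",np.round(T,3));h=n//2
print("My mean last half",M[h:].mean().round(4),"tilt",P[h:].mean().round(4),"F",F.mean(0).round(2),"|F|",np.linalg.norm(F.mean(0)).round(2))
E
python3 s2.py 1
```

```text
t 17.6 pos [597.6  36.9 150.1] tilt [0.2716 0.2716] roll -0.001
My [0.708]
tau6 [-1.548]
My mean last half 0.7079 tilt 0.2716 F [ 6.51  0.96 -1.39] |F| 6.72
```

apply_moves:
  steps:
    - [[0,0,0],[0,0.11,0],20]
    - [[0,0,0],[0,0.1,0],20]
    - [[0,0,0],[0,0,0],20]

```text
t: 17.9
ee_pos: [600.0, 37.6, 150.5]
tool_rot: [-0.184, 1.499, 0.197]
wrist_force: [-0.2, 0.2, -6.2]
finger_gap: 0.578
```

```bash
python3 s2.py 14
```

```text
t 18.6 pos [597.6  37.  150.3] tilt [0.0654 0.0623] roll -0.001
My [0.14  0.208 0.204 0.189 0.175 0.152 0.196 0.18  0.122 0.163 0.121 0.182
 0.184 0.086]
tau6 [ 0.58  -0.197 -0.44  -0.479 -0.458 -0.431 -0.411 -0.399 -0.392 -0.391
 -0.386 -0.387 -0.386 -0.385]
My mean last half 0.1482 tilt 0.0625 F [ 6.64  0.02 -0.54] |F| 6.66
```

apply_moves:
  steps:
    - [[0,0,0],[0,0.14,0],20]
    - [[0,0,0],[0,0,0],20]

```text
t: 18.8
ee_pos: [599.2, 37.6, 150.2]
tool_rot: [-0.203, 1.641, 0.187]
wrist_force: [0.1, 0.8, -6.7]
finger_gap: 0.577
```

```bash
python3 s2.py 24
```

```text
t 20.0 pos [597.6  37.  150.2] tilt [-0.0748 -0.0779] roll -0.001
My [-0.263 -0.119 -0.15  -0.189 -0.118 -0.174 -0.243 -0.215 -0.183 -0.179
 -0.179 -0.235 -0.157 -0.146 -0.219 -0.148 -0.188 -0.176 -0.19  -0.216
 -0.243 -0.169 -0.104 -0.186]
tau6 [1.951 0.901 0.496 0.388 0.383 0.402 0.424 0.44  0.453 0.461 0.467 0.471
 0.473 0.475 0.477 0.479 0.479 0.48  0.478 0.478 0.48  0.481 0.48  0.481]
My mean last half -0.1784 tilt -0.0778 F [ 6.71 -0.03  0.47] |F| 6.72
```

C's response goes straight through zero, with a middle slope of 2.3 against 2.5 outside, so its ball is fast. I'll put C back and run the same test on B, then on A if needed.

apply_moves:
  steps:
    - [[0.03,0,0],[0,-0.077,0],20]
    - [[0.04,0,0],[0,0,0],20]
    - [[0.028,0,0],[0,0,0],20]
    - [[0,0,0],[0,0,0],20]
    - [[0,0,0],[0,0,0],20]
    - [[0,0,0],[0,0,0],20]

```text
t: 20.6
ee_pos: [596.4, 36.7, 53.9]
tool_rot: [-0.194, 1.561, 0.192]
wrist_force: [-0.0, 0.4, -6.6]
finger_gap: 0.575
```

```bash
python3 -c "
from w import *
delta((597.8,37.5,41.8),tool(C[2]))"
```

```text
t 20.6 pos [596.4  36.7  53.9] gap 0.575 F [-0.   0.4 -6.6] M [ 0.063 -0.014  0.01 ]
turn [-0.001  0.001  0.001] shift(now axes) mm [12.1  0.4  1.6] shift(target axes) [12.1  0.4  1.6]
```

apply_moves:
  steps:
    - [[0.008,0,0.0015],[0,0,0],20]
    - [[0.004,0,0],[0,0,0],20]
    - [[0,0,0],[0,0,0],20]
    - [[0,0,0],[0,0,0],20]

```text
t: 21.0
ee_pos: [597.8, 36.7, 41.8]
tool_rot: [-0.194, 1.56, 0.192]
wrist_force: [-1.8, -0.5, 7.3]
finger_gap: 0.58
```

apply_moves:
  steps:
    - [[0,0,0],[0,0,0],90]
    - [[0,0,0],[0,0,0],90]
    - [[0,0,0],[0,0,0],90]
    - [[-0.03,0,0],[0,0,0],90]
    - [[-0.035,0,0],[0,0,0],90]
    - [[-0.035,0,0],[0,0,0],90]
    - [[0,0.045,-0.005],[0,0,0],90]
    - [[0,0.045,-0.005],[0,0,0],90]
    - [[0,0.045,-0.005],[0,0,0],90]
    - [[0,0.045,-0.005],[0.13,0,0],90]
    - [[0,0,0],[0.13,0,0],90]
    - [[0,0,0],[0.13,0,0],90]

```text
t: 22.2
ee_pos: [532.8, 208.7, 140.3]
tool_rot: [0.114, 1.568, -0.115]
wrist_force: [-0.1, -0.1, 0.3]
finger_gap: 0.899
```

```bash
python3 -c "
from w import *
delta((533.5,206.5,40.5),tool(-.144))"
```

```text
t 22.2 pos [532.8 208.7 140.3] gap 0.899 F [-0.1 -0.1  0.3] M [-0.079  0.026  0.015]
turn [-0.002 -0.     0.001] shift(now axes) mm [99.8 -2.   1.1] shift(target axes) [99.8 -2.1  1.1]
```

apply_moves:
  steps:
    - [[0.03,-0.002,0.001],[0,0,0],90]
    - [[0.035,0,0],[0,0,0],90]
    - [[0.035,0,0],[0,0,0],90]
    - [[0,0,0],[0,0,0],80]
    - [[0,0,0],[0,0,0],20]
    - [[0,0,0],[0,0,0],20]
    - [[0,0,0],[0,0,0],20]
    - [[0,0,0],[0,0,0],20]
    - [[0,0,0],[0,0,0],20]

```text
t: 23.1
ee_pos: [534.7, 204.1, 41.4]
tool_rot: [0.113, 1.567, -0.114]
wrist_force: [-1.4, -1.3, 7.7]
finger_gap: 0.577
```

apply_moves:
  steps:
    - [[-0.02,0,0],[0,0,0],20]
    - [[-0.03,0,0],[0,0,0],20]
    - [[-0.03,0,0],[0,0,0],20]
    - [[-0.03,0,0],[0,0,0],20]
    - [[0,0,0],[0,-0.08,0],20]
    - [[0,0,0],[0,0,0],20]
    - [[0,0,0],[0,0,0],20]
    - [[0,0,0],[0,0,0],20]

```text
t: 23.9
ee_pos: [534.1, 204.3, 149.6]
tool_rot: [0.106, 1.491, -0.118]
wrist_force: [-0.1, -0.2, -5.3]
finger_gap: 0.577
```

```bash
python3 s2.py 14
```

```text
t 24.6 pos [534.2 204.4 150.2] tilt [0.0775 0.0796] roll -0.001
My [0.189 0.182 0.174 0.221 0.184 0.226 0.145 0.113 0.145 0.134 0.192 0.222
 0.136 0.199]
tau6 [-0.195 -0.203 -0.21  -0.216 -0.221 -0.223 -0.226 -0.228 -0.229 -0.231
 -0.232 -0.232 -0.233 -0.234]
My mean last half 0.1631 tilt 0.0794 F [ 4.86  0.09 -0.6 ] |F| 4.89
```

apply_moves:
  steps:
    - [[0,0,0],[0,0.14,0],20]
    - [[0,0,0],[0,0,0],20]

```text
t: 24.8
ee_pos: [536.9, 202.9, 150.0]
tool_rot: [0.121, 1.63, -0.114]
wrist_force: [1.0, -1.3, -5.5]
finger_gap: 0.579
```

```bash
python3 s2.py 24
```

```text
t 26.0 pos [534.3 204.4 150.2] tilt [-0.0587 -0.0605] roll -0.001
My [-0.147 -0.082 -0.099 -0.142 -0.106 -0.121 -0.1   -0.145 -0.19  -0.109
 -0.134 -0.18  -0.137 -0.082 -0.089 -0.114 -0.111 -0.155 -0.169 -0.198
 -0.1   -0.137 -0.145 -0.167]
tau6 [1.131 0.492 0.257 0.194 0.189 0.199 0.208 0.215 0.22  0.222 0.225 0.226
 0.227 0.229 0.23  0.231 0.232 0.232 0.233 0.234 0.234 0.234 0.234 0.235]
My mean last half -0.1338 tilt -0.0604 F [5.33 0.08 0.38] |F| 5.34
```

B's slope of 2.12 matches its large-tilt value of 2.17, with no jump, so B is fast too. I'll put it back and test A.

apply_moves:
  steps:
    - [[0.03,0,0],[0,-0.06,0],20]
    - [[0.04,0,0],[0,0,0],20]
    - [[0.028,0,0],[0,0,0],20]
    - [[0,0,0],[0,0,0],20]
    - [[0,0,0],[0,0,0],20]
    - [[0,0,0],[0,0,0],20]

```text
t: 26.6
ee_pos: [533.3, 205.0, 53.7]
tool_rot: [0.113, 1.567, -0.113]
wrist_force: [0.1, 0.2, -5.0]
finger_gap: 0.576
```

```bash
python3 -c "
from w import *
delta((534,207.0,41.3),tool(-.144))"
```

```text
t 26.6 pos [533.3 205.   53.7] gap 0.576 F [ 0.1  0.2 -5. ] M [ 0.01  -0.034 -0.062]
turn [-0.     0.001  0.   ] shift(now axes) mm [12.4  2.1  0.4] shift(target axes) [12.4  2.1  0.4]
```

apply_moves:
  steps:
    - [[0.008,0.002,0],[0,0,0],20]
    - [[0.0043,0,0],[0,0,0],20]
    - [[0,0,0],[0,0,0],20]
    - [[0,0,0],[0,0,0],20]

```text
t: 27.0
ee_pos: [533.5, 207.0, 41.4]
tool_rot: [0.113, 1.566, -0.113]
wrist_force: [-1.7, -0.2, 8.8]
finger_gap: 0.578
```

apply_moves:
  steps:
    - [[0,0,0],[0,0,0],90]
    - [[0,0,0],[0,0,0],90]
    - [[0,0,0],[0,0,0],90]
    - [[-0.03,0,0],[0,0,0],90]
    - [[-0.035,0,0],[0,0,0],90]
    - [[-0.035,0,0],[0,0,0],90]
    - [[0,0.044,0.0025],[0,0,0],90]
    - [[0,0.044,0.0025],[0,0,0],90]
    - [[0,0.044,0.0025],[0,0,0],90]
    - [[0,0.043,0.0025],[-0.056,0,0],90]
    - [[0,0,0],[0,0,0],90]
    - [[0,0,0],[0,0,0],90]

```text
t: 28.2
ee_pos: [567.2, 379.3, 139.1]
tool_rot: [0.067, 1.571, -0.069]
wrist_force: [0.1, -0.8, -0.7]
finger_gap: 0.898
```

```bash
python3 -c "
from w import *
delta((569,380,41),tool(-.089))"
```

```text
t 28.2 pos [567.2 379.3 139.1] gap 0.898 F [ 0.1 -0.8 -0.7] M [-0.102  0.033 -0.017]
turn [ 0.002 -0.001  0.001] shift(now axes) mm [98.1  1.   1.9] shift(target axes) [98.1  0.9  1.8]
```

apply_moves:
  steps:
    - [[0.03,0.001,0.002],[0,0,0],90]
    - [[0.035,0,0],[0,0,0],90]
    - [[0.033,0,0],[0,0,0],90]
    - [[0,0,0],[0,0,0],80]
    - [[0,0,0],[0,0,0],20]
    - [[0,0,0],[0,0,0],20]
    - [[0,0,0],[0,0,0],20]
    - [[0,0,0],[0,0,0],20]
    - [[0,0,0],[0,0,0],20]

```text
t: 29.1
ee_pos: [570.4, 378.9, 43.1]
tool_rot: [0.069, 1.569, -0.07]
wrist_force: [-0.4, -3.1, 7.0]
finger_gap: 0.571
```

apply_moves:
  steps:
    - [[-0.02,0,0],[0,0,0],20]
    - [[-0.03,0,0],[0,0,0],20]
    - [[-0.03,0,0],[0,0,0],20]
    - [[-0.03,0,0],[0,0,0],20]
    - [[0,0,0],[0,-0.08,0],20]
    - [[0,0,0],[0,0,0],20]
    - [[0,0,0],[0,0,0],20]
    - [[0,0,0],[0,0,0],20]

```text
t: 29.9
ee_pos: [569.7, 378.7, 150.8]
tool_rot: [0.064, 1.493, -0.073]
wrist_force: [0.4, -0.0, -5.5]
finger_gap: 0.572
```

```bash
python3 s2.py 14
```

```text
t 30.6 pos [569.9 379.2 151.8] tilt [0.0774 0.0795] roll -0.001
My [0.069 0.1   0.145 0.136 0.136 0.108 0.108 0.177 0.086 0.143 0.125 0.133
 0.131 0.123]
tau6 [-0.136 -0.138 -0.145 -0.15  -0.155 -0.158 -0.161 -0.163 -0.164 -0.166
 -0.167 -0.168 -0.168 -0.169]
My mean last half 0.131 tilt 0.0793 F [ 5.66  0.06 -0.38] |F| 5.68
```

apply_moves:
  steps:
    - [[0,0,0],[0,0.14,0],20]
    - [[0,0,0],[0,0,0],20]

```text
t: 30.8
ee_pos: [573.1, 377.4, 151.3]
tool_rot: [0.075, 1.631, -0.072]
wrist_force: [2.0, -0.5, -6.4]
finger_gap: 0.575
```

```bash
python3 s2.py 24
```

```text
t 32.0 pos [569.9 379.2 151.7] tilt [-0.0587 -0.0606] roll -0.001
My [-0.148 -0.094 -0.149 -0.103 -0.099 -0.103 -0.099 -0.116 -0.037 -0.135
 -0.026 -0.09  -0.077 -0.08  -0.026 -0.045 -0.094 -0.073 -0.033 -0.078
 -0.023 -0.059 -0.024 -0.062]
tau6 [0.921 0.438 0.216 0.188 0.175 0.171 0.169 0.167 0.165 0.16  0.325 0.161
 0.153 0.158 0.162 0.165 0.166 0.167 0.167 0.168 0.168 0.169 0.168 0.168]
My mean last half -0.0562 tilt -0.0605 F [5.64 0.11 0.5 ] |F| 5.67
```

A is the loose one. Tilted to -0.06, tau6 spikes about 0.5 s in (0.16→0.325, the ball hitting the end), and My drifts from -0.11 to -0.05, which didn't happen with B or C. I'll carry it high over to the stand.

apply_moves:
  steps:
    - [[-0.03,0,0],[0,-0.06,0],20]
    - [[-0.02,0,0],[0,0,0],20]
    - [[0,-0.044,0],[0,0,0],20]
    - [[0,-0.044,0],[0,0,0],20]
    - [[0,-0.044,0],[0,0,0],20]
    - [[0,-0.044,0],[0,0,0],20]
    - [[0,-0.044,0],[0,0,0],20]
    - [[0,-0.044,0],[0,0,0],20]
    - [[0,-0.044,0],[0,0,0],20]
    - [[0,-0.044,0],[0,0,0],20]
    - [[0,-0.044,0],[0,0,0],20]

```text
t: 33.1
ee_pos: [536.6, -17.0, 202.5]
tool_rot: [0.068, 1.57, -0.07]
wrist_force: [0.7, -0.2, -6.4]
finger_gap: 0.58
```

apply_moves:
  steps:
    - [[0,-0.044,0],[0,0,0],20]
    - [[0,-0.044,0],[0,0,0],20]
    - [[0,-0.044,0],[0,0,0],20]
    - [[0,-0.044,0],[0,0,0],20]
    - [[0,-0.044,0],[0,0,0],20]
    - [[0,-0.044,0],[0,0,0],20]
    - [[0,-0.04,0],[0,0,0],20]
    - [[0,0,0],[0.12,0,0],20]
    - [[0,0,0],[0.113,0,0],20]
    - [[0,0,0],[0,0,0],20]
    - [[0,0,0],[0,0,0],20]

```text
t: 34.2
ee_pos: [510.3, -317.8, 202.7]
tool_rot: [0.248, 1.557, -0.25]
wrist_force: [-0.3, -0.4, -6.3]
finger_gap: 0.576
```

```bash
python3 -c "
from w import *
print(r.read_state()['qpos'].round(3), pocket(0,0,43),pocket(0,0,83))
delta(pocket(0,0,113),tool(S[2],np.pi/6))"
```

```text
[ 0.711  0.53  -0.363  1.92   0.272  0.74   1.445] [ 505.40500568 -319.89601538   87.23909236] [ 486.43291794 -313.56672736  121.88010851]
t 34.2 pos [ 510.3 -317.8  202.7] gap 0.576 F [-0.3 -0.4 -6.3] M [ 0.082  0.05  -0.   ]
turn [ 0.005 -0.524  0.   ] shift(now axes) mm [ 54.8  -3.3 -38.9] shift(target axes) [ 28.   -3.6 -61.1]
```

apply_moves:
  steps:
    - [[0,0,0],[0,-0.1,0],20]
    - [[0,0,0],[0,-0.1,0],20]
    - [[0,0,0],[0,-0.1,0],20]
    - [[0,0,0],[0,-0.1,0],20]
    - [[0,0,0],[0,-0.1,0],20]
    - [[0,0,0],[0,-0.024,0],20]
    - [[0,0,0],[0,0,0],20]
    - [[0,0,0],[0,0,0],20]
    - [[0,0,0],[0,0,0],20]

```text
t: 35.1
ee_pos: [505.6, -319.0, 199.6]
tool_rot: [0.177, 1.139, -0.291]
wrist_force: [-0.5, 0.2, -6.1]
finger_gap: 0.573
```

```bash
python3 -c "
from w import *
print(r.read_state()['qpos'].round(3))
delta(pocket(0,0,113),tool(S[2],np.pi/6))"
```

```text
[ 0.73   0.441 -0.308  2.221  0.773  0.107  0.973]
t 35.1 pos [ 505.6 -319.   199.6] gap 0.573 F [-0.5  0.2 -6.1] M [ 0.288  0.816 -0.017]
turn [ 0.004 -0.101  0.008] shift(now axes) mm [ 32.8  -0.4 -53.1] shift(target axes) [ 27.3  -0.9 -56.1]
```

```bash
cat > k.py <<'E'
from m2 import *
import itertools
from scipy.optimize import least_squares
s=r.read_state()
D=[([-1.35471678,.60013069,-.002539,1.60015092,.00180318,.9429169,-.07979734],[209.13,693.70,249.41],[.22849,1.55864,-.23102]),
([.711,.53,-.363,1.92,.272,.74,1.445],[510.3,-317.8,202.7],[.248,1.557,-.25]),
(list(s['qpos']),s['ee_pos'],s['tool_rot'])]
def fk(q,L,sg):
    R=Ro.identity();p=np.zeros(3)
    ax='zyzyzyz'
    d,l1,l2,l3,e=L
    off=[[0,0,d],None,[e,0,l1],None,[-e,0,l2],None,[0,0,l3]]
    for i in range(7):
        R=R*Ro.from_euler(ax[i],sg[i]*q[i])
        if i==0:p=p+[0,0,d]
        if i==2:p=p+R.apply([e,0,l1])
        if i==4:p=p+R.apply([-e,0,l2]) if False else p+R.apply([0,0,l2])
        if i==3:p=p+R.apply([-e,0,0])
        if i==6:p=p+R.apply([0,0,l3])
    return p,R
def calib():
    best=None
    for s3,s5,s7 in itertools.product([1,-1],repeat=3):
        sg=[-1,1,s3,1,s5,1,s7]
        # tool x axis must equal flange z
        eo=sum(np.linalg.norm(fk(q,[0]*5,sg)[1].apply([0,0,1])-Ro.from_rotvec(t).apply([1,0,0])) for q,p,t in D)
        f=least_squares(lambda L:np.concatenate([fk(q,L,sg)[0]-p for q,p,t in D]),[350,400,400,250,0])
        if best is None or eo+f.cost/1e3<best[0]:best=(eo+f.cost/1e3,sg,f.x,eo,f.fun)
    return best
b=calib()
if __name__=="__main__":
    print(b[0],b[1],b[2].round(1),b[3],b[4].round(1))
    T=[fk(q,b[2],b[1])[1].inv()*Ro.from_rotvec(t) for q,p,t in D]; print([x.as_rotvec().round(3) for x in T])
    lo=np.array([-2.57,-.35,-1.29,.11,-1.05,.11,-2.63]);hi=np.array([2.57,1.97,1.29,2.56,4.19,1.86,2.63])
    q0=s['qpos']
    for z in(43,63,83,113):
        P=pocket(0,0,z);R=tool(S[2],np.pi/6)
        def f(q,w=.002):
            p,Rr=fk(q,b[2],b[1]); return np.r_[(p-P)/100,((Rr*T[0]).inv()*R).as_rotvec()*3,w*(q-q0)]
        res=[]
        for q5 in(.8,1.5,2.2,3):
          for q3 in(-1,-.5,0,.5,1):
            x=q0.copy();x[4]=q5;x[2]=q3;x[5]=.3
            g=least_squares(f,np.clip(x,lo+.01,hi-.01),bounds=(lo,hi)); e=np.linalg.norm(g.fun[:6])
            res.append((round(e,4),round(np.abs(g.x-q0).max(),2),g.x.round(2).tolist()))
        ok=sorted([a for a in res if a[0]<.01],key=lambda a:a[1]); print(z,ok[:3] or min(res))
E
python3 k.py
```

```text
2.4328464568344916 [-1, 1, -1, 1, -1, 1, 1] [-22.5 824.3 319.9 245.   -1.8] 0.0006888052382291093 [-55.3  10.9 -25.4  13.9   5.5   4.2   1.9  18.6  21.2]
[array([ 1.326, -1.129,  1.326]), array([-1.022, -1.318, -1.021]), array([-0.294, -1.551, -0.294])]
43 (np.float64(0.0319), np.float64(1.46), [0.92, 0.78, -0.95, 2.56, 2.23, 0.81, 0.5])
63 (np.float64(0.0159), np.float64(1.45), [0.94, 0.75, -0.96, 2.56, 2.22, 0.78, 0.49])
83 [(np.float64(0.0), np.float64(1.43), [0.95, 0.71, -0.96, 2.56, 2.2, 0.75, 0.47]), (np.float64(0.0), np.float64(1.43), [0.95, 0.71, -0.96, 2.56, 2.2, 0.75, 0.47]), (np.float64(0.0), np.float64(1.43), [0.95, 0.71, -0.96, 2.56, 2.2, 0.75, 0.47])]
113 [(np.float64(0.0), np.float64(1.4), [0.98, 0.65, -0.96, 2.54, 2.17, 0.66, 0.43]), (np.float64(0.0), np.float64(1.4), [0.98, 0.65, -0.96, 2.54, 2.17, 0.66, 0.43]), (np.float64(0.0), np.float64(1.4), [0.98, 0.65, -0.96, 2.54, 2.17, 0.66, 0.43])]
```

```bash
python3 - <<'E'
t=open('k.py').read()
t=t.replace("d,l1,l2,l3,e=L","d,l1,l2,l3,e,y0=L").replace("if i==0:p=p+[0,0,d]","if i==0:p=p+[0,0,d]+R.apply([0,y0,0])").replace("[0]*5","[0]*6").replace("[350,400,400,250,0]","[350,400,400,250,0,0]").replace("1,s7]","1,-1]")
i=t.index("    off=");j=t.index("\n",i);t=t[:i]+t[j+1:]
open('k.py','w').write(t)
E
python3 k.py
```

```text
0.007628806116781128 [-1, 1, -1, 1, -1, 1, -1] [267.5 626.4 427.  289.9  17.3 -57.3] 0.0006888052382291204 [ 0.7  0.3 -2.  -0.2  1.   2.7  0.1 -0.2 -0.7]
[array([ 1.209, -1.209,  1.209]), array([ 1.21 , -1.21 ,  1.209]), array([ 1.209, -1.209,  1.209])]
43 [(np.float64(0.0), np.float64(1.32), [1.19, 0.93, -1.03, 2.3, 2.09, 0.71, -0.15]), (np.float64(0.0), np.float64(1.32), [1.19, 0.93, -1.03, 2.3, 2.09, 0.71, -0.15]), (np.float64(0.0), np.float64(1.32), [1.19, 0.93, -1.03, 2.3, 2.09, 0.71, -0.15])]
63 [(np.float64(0.0), np.float64(1.29), [1.21, 0.88, -1.04, 2.31, 2.07, 0.68, -0.15]), (np.float64(0.0), np.float64(1.29), [1.21, 0.88, -1.04, 2.31, 2.07, 0.68, -0.15]), (np.float64(0.0), np.float64(1.29), [1.21, 0.88, -1.04, 2.31, 2.07, 0.68, -0.15])]
83 [(np.float64(0.0), np.float64(1.26), [1.22, 0.84, -1.04, 2.33, 2.04, 0.65, -0.14]), (np.float64(0.0), np.float64(1.26), [1.22, 0.84, -1.04, 2.33, 2.04, 0.65, -0.14]), (np.float64(0.0), np.float64(1.26), [1.22, 0.84, -1.04, 2.33, 2.04, 0.65, -0.14])]
113 [(np.float64(0.0), np.float64(1.21), [1.25, 0.76, -1.05, 2.34, 1.99, 0.59, -0.11]), (np.float64(0.0), np.float64(1.21), [1.25, 0.76, -1.05, 2.34, 1.99, 0.59, -0.11]), (np.float64(0.0), np.float64(1.21), [1.25, 0.76, -1.05, 2.34, 1.99, 0.59, -0.11])]
```

```bash
cat > sim.py <<'E'
from k import *
L,sg=b[2],b[1]; lo=np.array([-2.57,-.35,-1.29,.11,-1.05,.11,-2.63]);hi=np.array([2.57,1.97,1.29,2.56,4.19,1.86,2.63])
T0=fk(D[0][0],L,sg)[1].inv()*Ro.from_rotvec(D[0][2])
def pose(q): p,R=fk(q,L,sg); return p,R*T0
def step(q,P,R,n=10,lam=.02):
    q=q.copy()
    for _ in range(n):
        p,Rr=pose(q); e=np.r_[(P-p)/300,(R*Rr.inv()).as_rotvec()]
        J=np.zeros((6,7))
        for i in range(7):
            d=q.copy();d[i]+=1e-4;pp,RR=pose(d);J[:,i]=np.r_[(pp-p)/300,(RR*Rr.inv()).as_rotvec()]/1e-4
        free=np.ones(7,bool)
        for _ in range(3):
            Jf=J*free; dq=Jf.T@np.linalg.solve(Jf@Jf.T+lam**2*np.eye(6),e)
            bad=((q+dq<lo)|(q+dq>hi))&free
            if not bad.any():break
            free&=~bad
        q=np.clip(q+np.clip(dq,-.1,.1),lo,hi)
    return q
def run(q,rows):
    P,R=pose(q)
    for sh,tu in rows:
        P=P+R.apply(np.array(sh)*1000);R=R*Ro.from_rotvec(tu);q=step(q,P,R)
    p,Rr=pose(q); return q,np.linalg.norm(P-p),np.linalg.norm((R*Rr.inv()).as_rotvec())
if __name__=="__main__":
    z=[0,0,0]
    print("check",[v.round(3) for v in run(np.array(D[1][0]),[(z,[0,-.1,0])]*5+[(z,[0,-.024,0])])])
    q0=np.array(s['qpos']); tilt=float((Ro.from_rotvec(s['tool_rot']).inv()*tool(S[2],np.pi/6)).as_rotvec()[1])
    for sgn in(1,-1):
      for a in(.2,.4,.6):
        k=int(a/.1); o=run(q0,[(z,[0,0,sgn*.1])]*k+[(z,[0,tilt/2,0])]*2)
        o2=run(o[0],[(z,[0,0,-sgn*.05])]*(2*k)); print(sgn*a,"rolled",[v.round(3) for v in o],"\n   back",[v.round(3) for v in o2])
E
python3 sim.py
```

```text
check [array([ 1.007,  0.509, -0.679,  2.243,  1.775,  0.237,  0.015]), np.float64(0.0), np.float64(0.0)]
0.2 rolled [array([ 1.215,  0.603, -0.828,  2.199,  1.298,  0.117,  0.603]), np.float64(0.0), np.float64(0.0)] 
   back [array([ 1.127,  0.582, -0.859,  2.242,  1.748,  0.367,  0.049]), np.float64(0.0), np.float64(0.0)]
0.4 rolled [array([ 1.406,  0.759, -1.026,  2.128,  0.5  ,  0.189,  1.501]), np.float64(0.0), np.float64(0.0)] 
   back [array([ 1.105,  0.569, -0.827,  2.24 ,  1.732,  0.346,  0.039]), np.float64(0.0), np.float64(0.0)]
0.6 rolled [array([ 1.483,  0.864, -1.134,  2.091,  0.471,  0.269,  1.573]), np.float64(0.0), np.float64(0.0)] 
   back [array([ 1.082,  0.556, -0.792,  2.24 ,  1.723,  0.324,  0.033]), np.float64(0.0), np.float64(0.0)]
-0.2 rolled [array([ 0.617,  0.441, -0.312,  2.318,  1.988,  0.344, -0.336]), np.float64(0.0), np.float64(0.0)] 
   back [array([ 0.841,  0.462, -0.441,  2.274,  2.163,  0.138, -0.375]), np.float64(0.0), np.float64(0.0)]
-0.4 rolled [array([ 0.28 ,  0.446, -0.031,  2.357,  1.908,  0.481, -0.389]), np.float64(0.0), np.float64(0.0)] 
   back [array([ 0.809,  0.454, -0.399,  2.273,  2.204,  0.116, -0.4  ]), np.float64(0.0), np.float64(0.0)]
-0.6 rolled [array([ 0.168,  0.47 ,  0.043,  2.364,  1.839,  0.567, -0.382]), np.float64(0.0), np.float64(0.0)] 
   back [array([ 0.818,  0.456, -0.411,  2.269,  2.116,  0.117, -0.302]), np.float64(0.0), np.float64(0.0)]
```

apply_moves:
  steps:
    - [[0,0,0],[0,0,-0.1],20]
    - [[0,0,0],[0,0,-0.1],20]
    - [[0,0,0],[0,0,-0.1],20]
    - [[0,0,0],[0,0,0],20]
    - [[0,0,0],[0,-0.05,0],20]
    - [[0,0,0],[0,-0.05,0],20]
    - [[0,0,0],[0,0,0],20]
    - [[0,0,0],[0,0,0],20]

```text
t: 35.9
ee_pos: [497.8, -322.3, 191.4]
tool_rot: [0.077, 1.143, -0.44]
wrist_force: [0.0, -0.1, -4.9]
finger_gap: 0.576
```

```bash
python3 -c "
from w import *
print(r.read_state()['qpos'].round(3))
delta(pocket(0,0,113),tool(S[2],np.pi/6))"
```

```text
[ 0.431  0.436 -0.033  2.288  1.765  0.159 -0.112]
t 35.9 pos [ 497.8 -322.3  191.4] gap 0.576 F [ 0.  -0.1 -4.9] M [ 0.653  0.732 -0.038]
turn [ 0.014 -0.087  0.177] shift(now axes) mm [ 26.1   9.7 -44.2] shift(target axes) [ 23.4   4.7 -46.5]
```

apply_moves:
  steps:
    - [[0,0,0],[0,-0.05,0],20]
    - [[0,0,0],[0,-0.05,0],20]
    - [[0,0,0],[0,0,0],20]
    - [[0,0,0],[0,0,0.06],20]
    - [[0,0,0],[0,0,0.06],20]
    - [[0,0,0],[0,0,0.05],20]
    - [[0,0,0],[0,0,0],20]
    - [[0,0,0],[0,0,0],20]

```text
t: 36.7
ee_pos: [497.9, -322.6, 191.3]
tool_rot: [0.141, 1.031, -0.288]
wrist_force: [0.8, -0.2, -4.9]
finger_gap: 0.572
```

```bash
python3 -c "
from w import *
print(r.read_state()['qpos'].round(3))
delta(pocket(0,0,113),tool(S[2],np.pi/6))"
```

```text
[ 0.901  0.481 -0.505  2.302  2.298  0.188 -0.492]
t 36.7 pos [ 497.9 -322.6  191.3] gap 0.572 F [ 0.8 -0.2 -4.9] M [0.38  1.043 0.063]
turn [0.023 0.011 0.009] shift(now axes) mm [ 22.7   6.3 -46.8] shift(target axes) [ 23.3   5.  -46.7]
```

apply_moves:
  steps:
    - [[0,0.005,-0.02],[0.023,0.011,0.009],20]
    - [[0.01,0,-0.02],[0,0,0],20]
    - [[0.013,0,-0.007],[0,0,0],20]
    - [[0,0,0],[0,0,0],20]
    - [[0,0,0],[0,0,0],20]
    - [[0,0,0],[0,0,0],20]

```text
t: 37.3
ee_pos: [472.9, -308.0, 148.5]
tool_rot: [0.166, 1.037, -0.288]
wrist_force: [0.3, -0.3, -5.2]
finger_gap: 0.577
```

```bash
python3 -c "
from w import *
import cv2
print(r.read_state()['qpos'].round(3))
delta(pocket(0,0,43),tool(S[2],np.pi/6))
a=r.camera('wrist');cv2.imwrite('pics/w4.png',a)
t=r.camera('top')[205:325,385:525];t=cv2.resize(t,None,fx=4,fy=4,interpolation=3);
p=r.camera_params('wrist')
L=np.array([[68,37,10],[68,-37,10],[-68,-37,25],[-68,37,25.]])
q=cv2.projectPoints(np.array([pocket(*v) for v in L]),p['rvec'],p['tvec'],p['intrinsics'],p['dist_coeffs'])[0].reshape(-1,2)
cv2.polylines(a,[q.round().astype(int)],True,(0,255,0),1);print(q.round())
cv2.imwrite('pics/w4.png',np.hstack([cv2.resize(a,(480,360)),cv2.resize(t,(320,274))[:274].copy() if False else cv2.copyMakeBorder(cv2.resize(t,(320,274)),0,86,0,0,0)]))"
```

```text
[ 1.001  0.582 -0.654  2.382  2.384  0.35  -0.574]
t 37.3 pos [ 472.9 -308.   148.5] gap 0.577 F [ 0.3 -0.3 -5.2] M [0.316 1.023 0.032]
turn [ 0.003  0.001 -0.002] shift(now axes) mm [70.3 -1.1 -0.7] shift(target axes) [70.3 -1.  -0.6]
[[371. 331.]
 [269. 331.]
 [255. 140.]
 [385. 140.]]
```

View pics/w4.png

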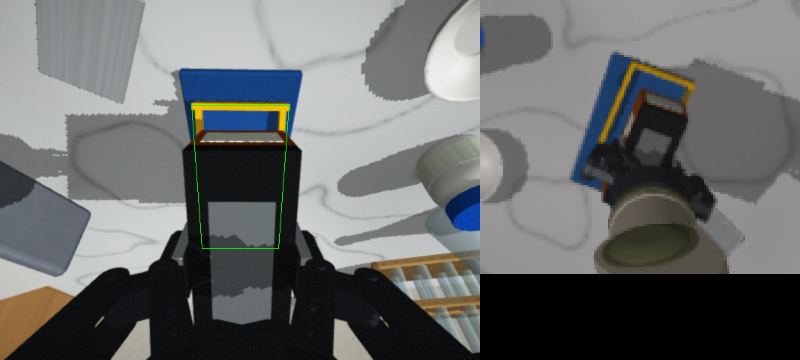

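The lower rim appears at (192–290,104) in the left panel, within 1 px of the prediction. The tin is centred and square over the pocket, so I'll descend along the floor normal.

apply_moves:
  steps:
    - [[0.02,-0.001,-0.0005],[0,0,0],20]
    - [[0.02,0,0],[0,0,0],20]
    - [[0.02,0,0],[0,0,0],20]
    - [[0,0,0],[0,0,0],20]
    - [[0,0,0],[0,0,0],20]
    - [[0,0,0],[0,0,0],20]

```text
t: 38.0
ee_pos: [499.6, -318.1, 96.4]
tool_rot: [0.167, 1.037, -0.289]
wrist_force: [0.3, -0.3, -5.3]
finger_gap: 0.571
```

```bash
python3 -c "
from w import *
print(r.read_state()['qpos'].round(3))
delta(pocket(0,0,43),tool(S[2],np.pi/6))"
```

```text
[ 0.981  0.719 -0.662  2.349  2.428  0.458 -0.584]
t 38.0 pos [ 499.6 -318.1   96.4] gap 0.571 F [ 0.3 -0.3 -5.3] M [ 0.308  1.049 -0.026]
turn [ 0.003  0.001 -0.002] shift(now axes) mm [11.   0.1  0.6] shift(target axes) [11.   0.1  0.6]
```

apply_moves:
  steps:
    - [[0.005,0,0],[0.003,0.001,-0.002],20]
    - [[0.003,0,0],[0,0,0],20]
    - [[0.001,0,0],[0,0,0],20]
    - [[0,0,0],[0,0,0],20]
    - [[0,0,0],[0,0,0],20]

```text
t: 38.5
ee_pos: [504.3, -319.8, 87.9]
tool_rot: [0.169, 1.037, -0.292]
wrist_force: [-1.5, -0.4, -1.3]
finger_gap: 0.576
```

```bash
python3 -c "
from w import *
delta(pocket(0,0,43),tool(S[2],np.pi/6))
s=r.read_state();print(Ro.from_rotvec(s['tool_rot']).inv().apply(s['wrist_force']))"
```

```text
t 38.5 pos [ 504.3 -319.8   87.9] gap 0.576 F [-1.5 -0.4 -1.3] M [0.088 0.859 0.002]
turn [-0.001  0.    -0.   ] shift(now axes) mm [1.1 0.3 0.6] shift(target axes) [1.1 0.3 0.6]
[ 0.50299838 -0.85750855 -1.75966494]
```

Contact has begun. I'll press a little further so the tin lies flat.

apply_moves:
  steps:
    - [[0.001,0,0],[0,0,0],20]
    - [[0.0005,0,0],[0,0,0],20]
    - [[0,0,0],[0,0,0],20]
    - [[0,0,0],[0,0,0],20]

```text
t: 38.9
ee_pos: [504.4, -319.7, 87.8]
tool_rot: [0.168, 1.037, -0.292]
wrist_force: [-11.2, 2.3, 19.0]
finger_gap: 0.578
```

```bash
python3 -c "
from w import *
delta(pocket(0,0,43),tool(S[2],np.pi/6))
s=r.read_state();c=Ro.from_rotvec(s['tool_rot']).inv();print(c.apply(s['wrist_force']),c.apply(s['moment']))
a=r.camera('wrist')
t=r.camera('top')[215:305,415:495];t=cv2.resize(t,None,fx=4,fy=4,interpolation=3)
cv2.imwrite('pics/w5.png',np.hstack([cv2.resize(a,(480,360)),t]))"
```

```text
t 38.9 pos [ 504.4 -319.7   87.8] gap 0.578 F [-11.2   2.3  19. ] M [-0.254  0.942 -0.446]
turn [-0.     0.001  0.   ] shift(now axes) mm [1.  0.1 0.6] shift(target axes) [1.  0.1 0.6]
[-22.15698253  -1.38101155  -0.26357633] [ 0.11549922  0.8133045  -0.6894789 ]
```

View pics/w5.png

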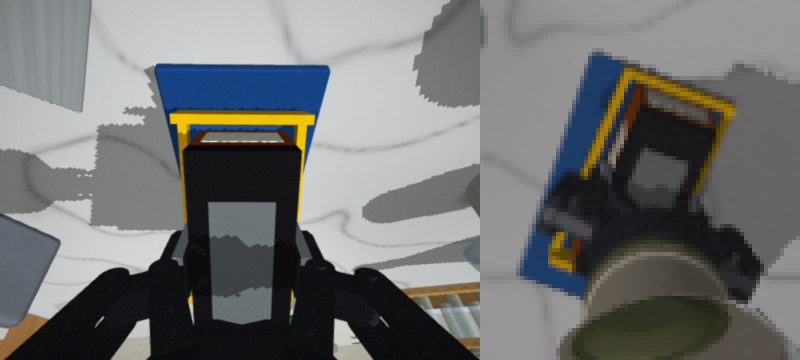

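The tin lies inside the rims, with the lower rim at about y=117 in the left panel, and presses flat on the floor with 22 N along the normal. I'll ease off slightly, release and back away along the normal.

apply_moves:
  steps:
    - [[-0.0005,0,0],[0,0,0],20]
    - [[0,0,0],[0,0,0],60]
    - [[0,0,0],[0,0,0],90]
    - [[0,0,0],[0,0,0],90]
    - [[0,0,0],[0,0,0],90]
    - [[0,0,0],[0,0,0],90]
    - [[-0.015,0,0],[0,0,0],90]
    - [[-0.03,0,0],[0,0,0],90]
    - [[-0.035,0,0],[0,0,0],90]
    - [[-0.04,0,0],[0,0,0],90]

```text
t: 40.0
ee_pos: [447.2, -300.3, 190.9]
tool_rot: [0.171, 1.039, -0.291]
wrist_force: [-0.6, 0.1, -0.1]
finger_gap: 0.902
```

```bash
python3 -c "
from w import *
delta(pocket(0,0,43),tool(S[2],np.pi/6))
a=r.camera('wrist')
p=r.camera_params('wrist')
L=[[x,y,56] for x,y in((58,25),(58,-25),(-58,-25),(-58,25))]
for dx,c in((-5,(0,255,0)),):
    q=cv2.projectPoints(np.array([pocket(v[0]+dx,v[1],v[2]) for v in L]),p['rvec'],p['tvec'],p['intrinsics'],p['dist_coeffs'])[0].reshape(-1,2)
    cv2.polylines(a,[q.round().astype(int)],True,c,1)
t=cv2.resize(r.camera('top')[140:320,140:540],(800,360))
w=cv2.resize(a,(320,240))
cv2.imwrite('pics/w6.png',np.vstack([np.hstack([w,cv2.resize(r.camera('scene')[180:360,130:490],(480,240))]),t]))"
```

```text
t 40.0 pos [ 447.2 -300.3  190.9] gap 0.902 F [-0.6  0.1 -0.1] M [ 0.174  0.436 -0.015]
turn [-0.001 -0.001 -0.002] shift(now axes) mm [120.5  -0.4   1.5] shift(target axes) [ 1.205e+02 -1.000e-01  1.300e+00]
```

View pics/w6.png

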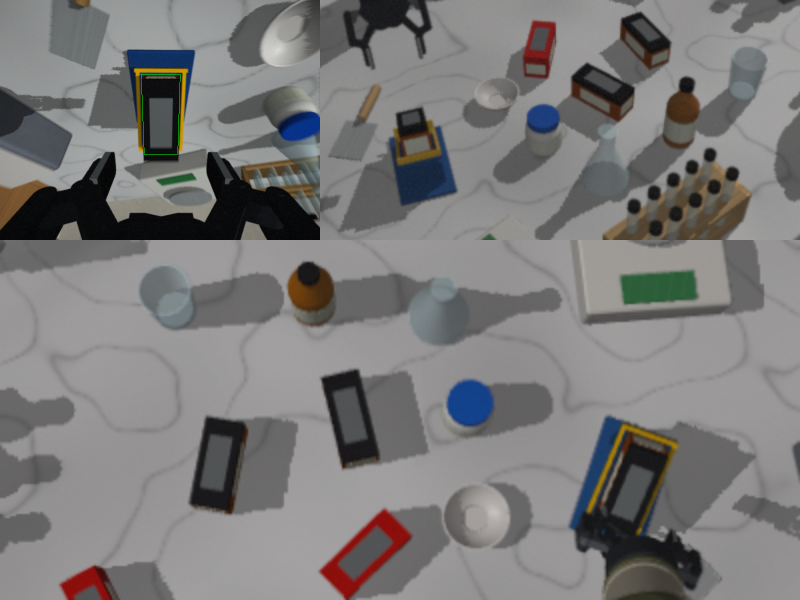

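The tin is in the pocket. Its far edge in the wrist view sits slightly beyond my overlay, so I'll check that enlarged before handing in.

```bash
python3 -c "
from w import *
a=r.camera('wrist'); p=r.camera_params('wrist'); S4=4;x0,y0=240,80
b=cv2.resize(a[y0:y0+260,x0:x0+160],None,fx=2.3,fy=2.3,interpolation=3); c=b.copy()
def dr(L,col):
    q=cv2.projectPoints(np.array([pocket(*v) for v in L],float),p['rvec'],p['tvec'],p['intrinsics'],p['dist_coeffs'])[0].reshape(-1,2)
    cv2.polylines(c,[((q-[x0,y0])*2.3).round().astype(int)],True,col,1)
dr([[58,25,56],[58,-25,56],[-58,-25,56],[-58,25,56]],(0,255,0))
dr([[68,37,10],[68,-37,10],[-68,-37,10],[-68,37,10]],(0,0,255))
dr([[-68,37,25],[-68,-37,25],[-63,-32,25],[-63,32,25]],(255,0,255))
cv2.imwrite('pics/w7.png',np.hstack([b,c]))"
```

```text
(no output)
```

View pics/w7.png

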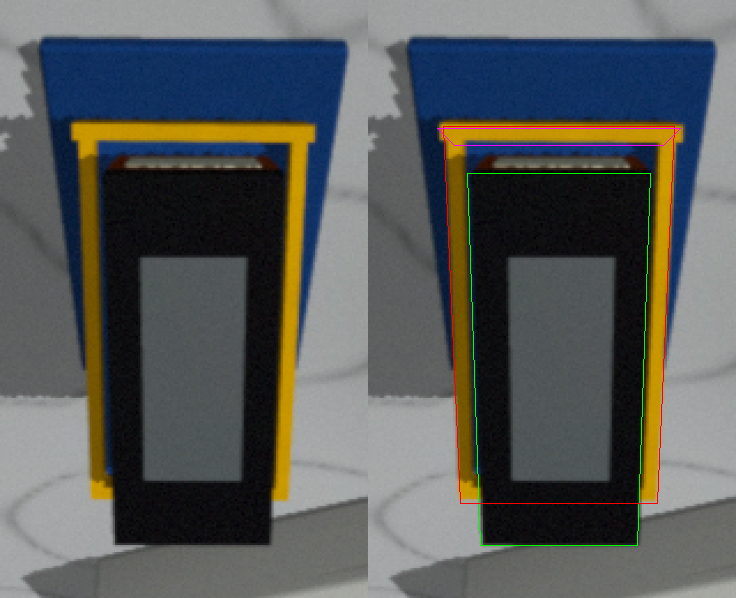

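The lid outline matches a tin seated flat at the pocket centre to about 1 mm. The apparent overhang is only perspective. Handing in.

```bash
python3 -c "
from station import r
print(r.job_done()); s=r.read_state(); print(s['t'],s['wrist_force'].round(1))"
```

```text
the job is handed in; nothing more can be done
None
the job is handed in; nothing more can be done
```

The leftmost tin (A, at about x 570, y 375) is the one that rattles. It now lies flat in the blue stand's pocket, lid up, and I handed the job in at about 40 s.

**Finding the loose tin:** I picked up all three tins and tilted them end to end.
- **Tin A:** the joint torque showed a clear knock about 0.5 s after the tilt, and the wrist moment shifted as the ball rolled.
- **Tins B and C:** both showed a straight response with no jump. My first, large-tilt comparison was misleading because the tins differ in weight. I repeated the test with small tilts, which settled it.

**Last checks:**
- **Seating:** the tin pressed on the sloping floor with 22 N before I let go. Afterwards its lid outline matched a tin seated at the pocket centre to about 1–2 mm.
- **Glassware and other things:** they look unmoved in the final top and scene views.
- **Gripper:** it was clear of everything, with the force reading near zero.

**What did not go perfectly:**
- Gripping pulled tins B and C sideways by about 2–4 mm. I put each back where I had gripped it, so both stand within a few mm of where they started.
- The grip is fixed at half the maximum, about 60 N, so I could not hold the tins at the advised 35 N.
- On the first try the wrist stopped at a joint limit before reaching the full 30° tilt. Rolling the wrist round got past it.

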